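# Drive a centrifuge rotor's retaining pin home with a mallet

### The job

One retaining pin on the centrifuge rotor is standing proud. Take the mallet from the tool tray, keep hold of it and knock that pin down with brisk blows of the mallet (strike it, do not press it slowly) until its head sits fully home on the plate like the other five; then put the mallet back on its rest in the tray as it was, head standing and handle in the cradle, and let go. Keep the robot's own hand and arm off the rotor, and leave the other things where they are.

Things in the scene. Friction and masses are not known exactly. Their poses are not given: they have to be found in the camera images.
- rotor: Six-armed aluminium rotor, 270 mm across, fixed on a stand; origin on the bench under its centre, z up. Plate top 130 mm up. Six pins at 70 mm radius, one per arm; the proud one is on the +x arm, the others are home (heads 16 mm across, 4 mm high). Centre nut up to 16 mm high; between the arms at 112 mm radius five blue buckets, 40 mm across, rims 8 mm above the plate, and an empty ring.
- pin (a joint): Depth the proud pin has been driven, m: 0 = head's top 18 mm above the plate, 0.014 = home, top 4 mm above it. Starts at 0 to 0.004. Slides straight down against about 9 N of friction and slight drag; stays where left, no rebound. A blow must send it down faster than 0.04 m/s at some moment: come down from a few cm above at 0.15 m/s or more, through to the home height.
- pin_top (a point): Centre of the flat top of the proud pin's head (16 mm across), the point to strike; it goes down with the pin. Its height at the end is 134 mm above the bench.
- mallet: Loose mallet, about 360 g. Upright head: steel cylinder 32 mm across with white faces 34 mm across at both ends, 82 mm tall. Origin: centre of the lower face (the striking one), z up. Wooden handle 20 mm wide (y), 22 mm tall (z), leaves the head level towards -x, centre line 50 mm above the lower face, end 205 mm from the head's axis. Centre of mass about 25 mm out along the handle.
- mallet_grip (a point): Point to grip on the mallet's handle: on its centre line, 50 mm from the head's axis (head side to +x), 50 mm above the lower face. Fingers close across the handle's 20 mm width (mallet's y). A firm grip (about 80 to 120 N) keeps it from turning in the pads.
- mallet_end (a point): Free end of the mallet's handle, on its centre line, 205 mm from the head's axis.
- tray: Shallow steel tool tray, fixed, 310 (x) by 210 (y) by 20 mm tall, walls and floor 4 mm; origin under its centre, z up. Grey cradle at x = -85 mm: 24 mm (x) by 60 mm (y), top 43 mm above the origin (the handle rests there), prongs at both sides up to 56 mm, 40 mm clear between them. Wrench and screwdriver lie at y = +68 and -68 mm, under 35 mm high.
- rest (a point): Point on the tray's floor where the centre of the mallet's lower face belongs when on its rest: 95 mm along the tray's +x axis from its centre, 4 mm above its underside. On the rest the mallet lies along the tray's x, handle towards -x.
- wrench: Bystander: steel wrench 160 mm long, lying in the tray.
- screwdriver: Bystander: screwdriver 170 mm long, lying in the tray.
- bucket: Bystander: spare blue rotor bucket, 40 mm across, 98 mm tall, standing on the bench; origin at its underside.
- swing_ring: Bystander: flat steel ring 46 mm across, 7 mm thick, lying on the bench.
- jar: Bystander: jar 56 mm across, 50 mm tall.
- bottle: Bystander: white bottle 60 mm across, 160 mm tall.
There are look-alikes about, which are no part of the job. Of the things like the mallet, leave any that is orange or purple; of the rest the larger one is meant.

How it is judged (in metres and radians):
On the way, in this order (a step that is already met when the one before it is completed fails the run):
1. the mallet is gripped and lifted clear of its rest (face 40 mm above it) (contact force between the fingers and mallet above 1 N and z of mallet in the frame of tray above 0.044 m), for 0.1 s.
2. the held mallet strikes the pin: it is driven down faster than 0.04 m/s (contact force between the fingers and mallet above 1 N and contact force between mallet and rotor above 1 N and velocity of joint pin above 0.04 m/s).
At the end, for the whole second after the job is handed in: Pin within 1.5 mm of fully home; mallet on its rest: face within 22 mm of the rest point and 8 mm of its height, upright within 0.12 rad, handle end over the cradle side within 22 mm of the tray's centre line; at rest and released (value of joint pin above 0.0125 m and horizontal distance between mallet and rest below 0.022 m and z of mallet in the frame of tray below 0.012 m and angle between mallet's own z axis and vertical below 0.12 rad and y of mallet_end in the frame of tray between -0.022 and 0.022 m and x of mallet_end in the frame of tray below -0.08 m and linear speed of mallet below 0.02 m/s and contact force between the fingers and mallet below 0.2 N); the robot touches nothing.
It fails at once if the robot's hand or arm touches the rotor or its pins (contact force between any of the fingers, the arm and rotor above 1 N).
It fails at once if a bystander is moved by more than 30 mm (distance of any of wrench, screwdriver, bucket, swing_ring, jar, bottle from where it was at the start of the episode above 0.03 m).
It also fails if it takes over 42 s, if anything falls off the work surface, if the arm or the gripper's body presses on something with over 40 N, if the wrist force passes 120 N, or if a joint passes its speed limit or range.

### The arm

A 6-joint arm with a two-finger parallel gripper is mounted at the origin on the work surface. World frame = base frame: x ahead of the robot, y to its left, z up, the work surface at z = 0. Lengths are in mm, angles in rad, forces in N, time in s.
With the tool pointing down it reaches from about 400 to 925 mm from the base axis. Payload 12.5 kg.
Tool frame: the origin (TCP) lies midway between the tips of the shut fingers; the grasp point (between the pads) lies 19 mm behind it; z points along the fingers, y is the line along which they close (so a half turn about z gives the same grasp; the last joint's range is limited). The gripper opens to 95 mm and grips with 3 to 60 N. Pads are 20 mm wide; open, the fingers measure 119 mm over their backs; the gripper's body (75 mm by 180 mm) begins 59 mm behind the grasp point.
Start: joints at [-0.106, 0.491, 1.559, -0, 1.092, -0.106], TCP at [625.017, 0.021, 214.661] pointing down, gripper open.
Joint ranges: [-3.1, 3.1], [-0.84, 2.19], [0.05, 2.79], [-1.13, 4.28], [0.06, 2.93], [-2.69, 2.69]. Speed limits (rad/s): [2.22, 2.22, 2.79, 3.14, 3.14, 3.14].

### API

Orientations are given as [roll, pitch, yaw] about the fixed x, y, z axes, in that order (R = Rz(yaw) Ry(pitch) Rx(roll)).
In Python, from cell import env gives the robot as it stands.
- The arm moves only by the tool carry_out, never from a script. Its argument "series" is a list of rows, each a list of 4 numbers: the shift along the world's x, y, z normalised to -1 to 1, where 1 is 5 cm, then the turn about the world's z normalised to -1 to 1, where 1 is 6 degrees. In form: [[x, y, z, turn], ...]. A call has exactly 5 rows; each row shifts and turns the commanded pose from where the row before left it; what a row does not reach is not made up. A row lasts 1/10 s, in which the tool goes at most 50 mm and 8.59 degrees, less where a joint would pass 70% of its speed; a pose out of reach is approached as far as the arm can. A call with a number of a shift or a turn outside -1 to 1 is refused whole. A call with a gripper value outside its range is refused whole. "fingers" is the closure, from -1 (fully open) to 1 (shut), set as the call begins (left out, the last holds). The fingers move at their own pace and stop on an object; the grip force is fixed at half the most. Time passes only in rows, so rows that do not move let the fingers close, or fill a call up. It gives the time, the measured TCP pose, the force, the opening and the grip force at its end, in the units of the state.
- env.state(): the state, without advancing time (a new reading comes with each control period).
- env.read_camera(name): name is "scene" or "side" or "wrist"; returns the picture (480x640x3 uint8, red, green, blue); there is no depth.
- env.calibration(name): a dict with "K" (3x3 intrinsics, pixels), "dist" ([k1, k2, p1, p2, k3] as OpenCV has them; the pictures are not rectified), "pose" (4x4, takes a point from camera to world coordinates). Camera axes: x right, y down, z forward; pixel columns grow to the right and rows downward; lengths in mm; the calibration is good to about 2 mm. A picture is of the moment at which its call begins: read the wrist's pose just before it. calibration takes no time and is no camera call; for the wrist camera it gives the pose at the moment of the call.
- env.job_done(): hands the job in; it is judged then, once.
Trained networks look in the newest picture that a camera, given by its name, has taken for a name from the list of things; names that differ only in an ending like _2 or _b are one class to them, and where a whole thing is asked for, a point or a joint stands for the part that bears it (a point fixed in the world has none). Each returns a list of dicts, best first, with "conf" (0 to 1); they miss things now and then, are a little off and sometimes report something else, mostly with a low value. They report only what shows in the picture. A call takes as long as a camera call. They do not tell look-alikes from the thing itself.
- env.look_for(camera, label): "position" ([row, column] as shares, 0 to 1, of the picture: columns of its width, rows of its height, amid what is visible of it).
The state is a dict: "t": time; "joints": joint angles; "qvel": joint speeds; "tau": joint torques, N m; "eef_pos": TCP position; "tcp_rot": TCP orientation; "ft_force": force on the tool from outside, world axes, zero at the start; "moment": the same for the moment, N m; "opening": opening from 0.0 (shut) to 1.0 (fully open); "grip_force": force on a finger pad.
Only numpy, scipy, OpenCV 4.12 (cv2) and the standard library are available. Lean on these libraries where they do the work, as an engineer would, in place of code of your own. Each camera call takes 0.05 s, during which the arm holds its last target. There are 200 camera calls.

## Working session

There is one attempt and no reset: what is moved stays moved. The work goes in short steps, Python scripts to look and compute and a tool call to move; the robot and the scene stay as the last step left them, time stands still between calls to the robot, and variables do not carry over. Pictures are saved under pics/ and viewed, at most 10 in all, crops included, and the job is handed in when it is done.

Besides the shell and the picture viewer there is one more tool, called after "Request:" as a command line: name --pt "numbers of a row" for each row, then --argument value for the rest. carry_out: Moves the arm, as the interface text tells. Its arguments: {"type":"object","properties":{"series":{"type":"array","items":{"type":"array","items":{"type":"number","minimum":-1,"maximum":1}}},"fingers":{"type":"number"}},"required":["series"]}

```bash
mkdir -p pics; ls; python3 - <<'E'
from cell import env
import cv2,numpy as np
s=env.state();print(s)
for c in("scene","side"):
    im=env.read_camera(c);cv2.imwrite(f"pics/{c}0.png",im[:,:,::-1])
    k=env.calibration(c);print(c,np.round(k["K"],1).tolist(),np.round(k["dist"],3),np.round(k["pose"],3).tolist())
    for l in("mallet","mallet_grip","mallet_end","pin_top","rotor","tray","rest"):
        print(l,[(round(d["conf"],2),round(d["position"][1]*640,1),round(d["position"][0]*480,1)) for d in env.look_for(c,l)][:4])
E
```

```text
pics
{'t': 0.0, 'joints': array([-1.05600623e-01,  4.91573370e-01,  1.55943650e+00, -9.79776446e-06,
        1.09166714e+00, -1.05587871e-01]), 'qvel': array([-0.00015255,  0.00108932, -0.00108613,  0.00010259,  0.00050309,
        0.00114711]), 'tau': array([-9.52334158e-04, -6.12640929e+01, -2.58175153e+01,  6.92750537e-02,
        4.83079045e-02, -1.38641695e-05]), 'eef_pos': array([6.24771265e+02, 4.42015293e-02, 2.14057617e+02]), 'tcp_rot': array([-3.14051342e+00, -1.05641051e-04,  1.57078804e+00]), 'ft_force': array([ 0.69563543,  0.78202205, -0.0517935 ]), 'moment': array([ 0.02107702, -0.0659411 ,  0.0481037 ]), 'grip_force': 0.0, 'opening': 1.0014599980621648}
scene [[464.2, 0.0, 313.8], [0.0, 464.2, 244.6], [0.0, 0.0, 1.0]] [-0.092  0.     0.     0.     0.   ] [[-0.819, 0.427, -0.384, 992.651], [0.574, 0.609, -0.547, 571.246], [0.0, -0.669, -0.744, 906.865], [0.0, 0.0, 0.0, 1.0]]
mallet [(0.89, 317.1, 278.2), (0.82, 491.6, 433.8), (0.78, 384.4, 355.5)]
mallet_grip [(0.96, 464.9, 281.8), (0.85, 323.1, 281.8), (0.58, 383.8, 354.6), (0.56, 493.1, 429.9)]
mallet_end [(0.94, 464.8, 281.0), (0.89, 490.3, 428.8), (0.8, 321.1, 279.8), (0.66, 384.5, 355.6)]
pin_top []
rotor [(0.88, 275.8, 193.7), (0.7, 367.8, 241.4), (0.2, 386.4, 354.9)]
tray []
rest [(0.75, 393.1, 357.3)]
side [[519.5, 0.0, 321.2], [0.0, 519.5, 246.8], [0.0, 0.0, 1.0]] [-0.119  0.     0.     0.     0.   ] [[0.994, -0.091, 0.065, 478.719], [-0.111, -0.726, 0.678, -830.977], [-0.015, -0.681, -0.732, 1017.38], [0.0, 0.0, 0.0, 1.0]]
mallet [(0.79, 224.6, 224.2), (0.75, 290.7, 160.0), (0.66, 306.4, 196.0), (0.66, 329.4, 273.5)]
mallet_grip [(0.8, 292.4, 159.3), (0.78, 222.3, 225.0), (0.72, 332.3, 268.2)]
mallet_end [(0.93, 304.5, 194.1), (0.84, 329.0, 272.1), (0.83, 222.3, 228.5), (0.72, 293.4, 157.1)]
pin_top [(0.56, 300.6, 297.8)]
rotor [(0.61, 316.4, 337.6)]
tray [(0.69, 305.0, 211.5), (0.22, 304.7, 194.5)]
rest []
```

View pics/scene0.png

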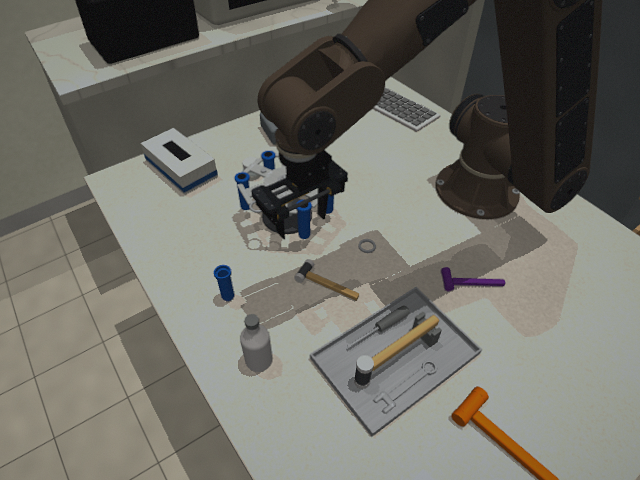

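View pics/side0.png

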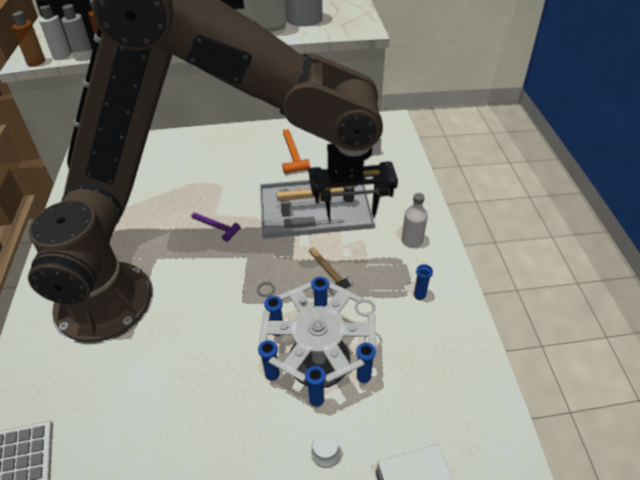

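The scene picture shows the wooden-handled mallet in the tray: head top near (364,362), handle end near (437,321). The small brown hammer and the orange and purple ones are look-alikes. The side picture shows the rotor nut near (318,326) and the tray near (317,207). Next I'll zoom in on both.

```bash
python3 - <<'E'
import cv2
a=cv2.imread("pics/side0.png")[265:415,250:390];b=cv2.imread("pics/scene0.png")[280:440,300:490]
cv2.imwrite("pics/c1.png",cv2.resize(a,None,fx=4,fy=4,interpolation=cv2.INTER_CUBIC))
cv2.imwrite("pics/c2.png",cv2.resize(b,None,fx=3.75,fy=3.75,interpolation=cv2.INTER_CUBIC)[:600])
E
```

```text
(no output)
```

View pics/c1.png

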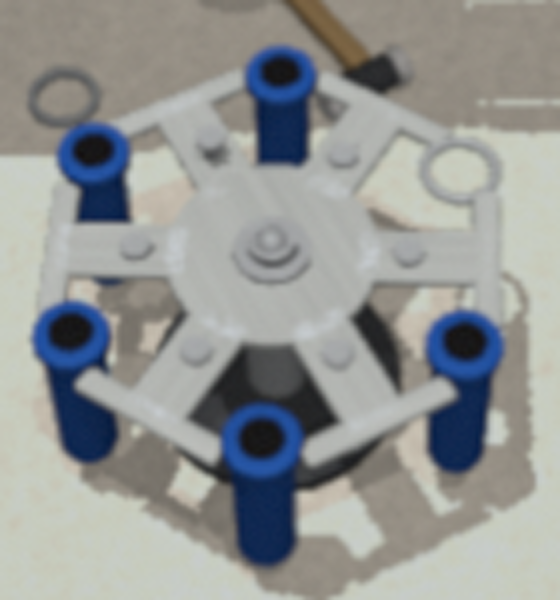

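View pics/c2.png

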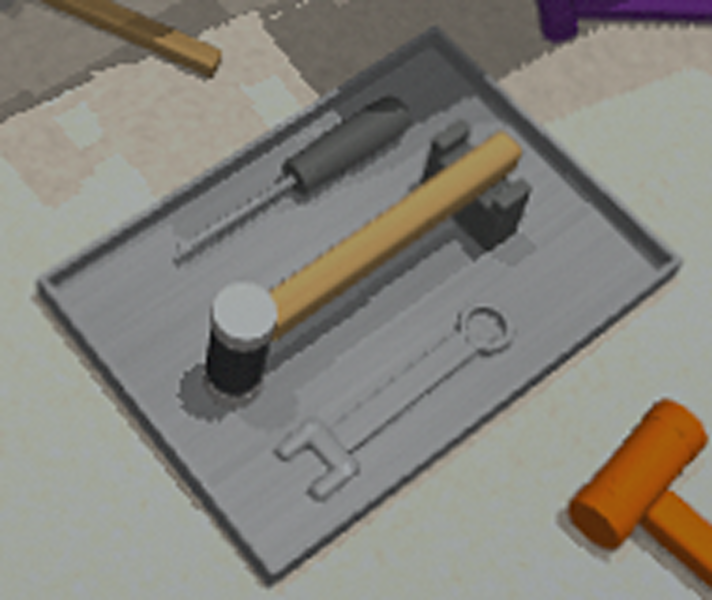

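```bash
cat > h.py <<'E'
from cell import env
import cv2,numpy as np
from scipy.optimize import least_squares
def proj(c,P):
    T=np.linalg.inv(np.array(c["pose"]));P=np.atleast_2d(P)@T[:3,:3].T+T[:3,3]
    return cv2.projectPoints(P.astype(float),np.zeros(3),np.zeros(3),np.array(c["K"]),np.array(c["dist"],float))[0][:,0]
def place(p,L):
    c,s=np.cos(p[2]),np.sin(p[2]);L=np.asarray(L,float)
    return np.c_[p[0]+c*L[:,0]-s*L[:,1],p[1]+s*L[:,0]+c*L[:,1],L[:,2]]
def fit(obs,p0):  # obs: list of (cal, local pts, px)
    f=lambda p:np.concatenate([(proj(c,place(p,L))-px).ravel() for c,L,px in obs])
    r=least_squares(f,p0,loss="soft_l1");return r.x,np.round(f(r.x),1)
E
python3 - <<'E'
from h import *
sd=env.calibration("side");sc=env.calibration("scene")
up=lambda a,f,o:np.array(a,float)/f+np.array(o)-.5+.5/f
# rotor, order by angle in image: proud is up-left; world ccw seen from above
pins=up([(212,136),(136,243),(196,347),(339,350),(408,246),(343,149),(270,238)],4,(250,265))
L=[[70*np.cos(k*np.pi/3),70*np.sin(k*np.pi/3),134] for k in range(6)]+[[0,0,146]]
L[0][2]=146
r=fit([(sd,L,pins)],[480,-250,2]);print("rotor",r)
print("pin",place(r[0],[[70,0,148]]),np.degrees(r[0][2]))
tr=up([(434,28),(680,264),(270,574),(38,281)],3.75,(300,280))
best=[]
for y0 in np.arange(0,6.3,1.57):
    a=fit([(sc,[[155,105,20],[155,-105,20],[-155,-105,20],[-155,105,20]],tr)],[600,200,y0]);best.append((np.abs(a[1]).sum(),a))
    print(best[-1])
m=up([(244,310),(510,153)],3.75,(300,280))
print("mallet",fit([(sc,[[0,0,86],[-205,0,54]],m)],[600,200,0]))
E
```

```text
rotor (array([ 525.72448878, -230.91939364,    1.95032882]), array([-0.7, -0.1, -0.2,  0. ,  0.1, -0. , -0. , -0.1,  0.4,  0.6, -0.1,
        0.6,  0.4, -1.4]))
pin [[ 499.79045005 -165.90073759  148.        ]] 111.74560978416173
(np.float64(4.4), (array([567.92122478, 273.16584411,   9.42670803]), array([ 0.1, -0.5,  0.7, -0.2,  0.1,  1.2, -1. , -0.6])))
(np.float64(4.4), (array([567.92122507, 273.16584414, 160.22315541]), array([ 0.1, -0.5,  0.7, -0.2,  0.1,  1.2, -1. , -0.6])))
(np.float64(4.4), (array([567.92122471, 273.16584404,   3.14352272]), array([ 0.1, -0.5,  0.7, -0.2,  0.1,  1.2, -1. , -0.6])))
(np.float64(4.4), (array([ 567.92122432,  273.16584394, -153.93610997]), array([ 0.1, -0.5,  0.7, -0.2,  0.1,  1.2, -1. , -0.6])))
(np.float64(661.4), (array([508.85363392, 189.32941884,  31.94406668]), array([   0.4,  100.9, -159.4,    0.2,   -0.3, -181.5,  142.5,  -76.2])))
mallet (array([6.65732182e+02, 2.76312287e+02, 8.45920280e-04]), array([-0.4,  0.4,  0.5, -0.5]))
```

The proud pin is the up-left one in the side view, at pixel (303,299), about (500,-166) in the world. The tray lies at yaw 0 with the rest at (663,273), and the mallet at (666,276), handle towards -x. I'll move above it, turning the fingers by 90°.

Request:
carry_out --pt "0 0.4 0 1" --pt "0 0.4 0 1" --pt "0 0.4 0 1" --pt "0 0.4 0 1" --pt "0 0.4 0 1" --fingers -0.05

```text
t: 1.3
eef_pos: [625.0, 100.8, 214.7]
tcp_rot: [3.141, -0.0, 2.099]
ft_force: [-0.1, -0.2, 0.2]
opening: 0.639
grip_force: 0.0
```

Request:
carry_out --pt "0 0.4 0 1" --pt "0 0.4 0 1" --pt "0 0.4 0 1" --pt "0 0.4 0 1" --pt "0 0.4 0 1"

```text
t: 1.8
eef_pos: [625.0, 200.9, 214.6]
tcp_rot: [3.142, -0.0, 2.622]
ft_force: [0.4, -0.2, -0.1]
opening: 0.525
grip_force: 0.0
```

Request:
carry_out --pt "0 0.4 0 1" --pt "0 0.4 0 1" --pt "0 0.4 0 1" --pt "0 0.32 0 1" --pt "0 0 0 1"

```text
t: 2.3
eef_pos: [624.7, 278.0, 214.4]
tcp_rot: [3.141, -0.0, -3.136]
ft_force: [-0.5, -1.2, 0.2]
opening: 0.521
grip_force: 0.0
```

```bash
python3 - <<'E'
from h import *
import json
s=env.state();print(s["t"],s["eef_pos"],s["tcp_rot"],s["opening"])
k=env.calibration("wrist");im=env.read_camera("wrist");cv2.imwrite("pics/w1.png",im[:,:,::-1])
print(np.round(k["pose"],3).tolist(),k["K"])
m=[665.7,276.3,0.]
print(proj(k,place(m,[[0,0,86],[-50,0,65],[-205,0,65]])))
E
```

```text
2.3 [624.71020732 277.95232095 214.44246131] [ 3.14116462e+00 -7.49848989e-05 -3.13553417e+00] 0.5211264089191366
[[-0.006, 0.962, 0.272, 548.253], [1.0, 0.005, 0.002, 278.062], [0.001, 0.272, -0.962, 385.417], [0.0, 0.0, 0.0, 1.0]] [[363.45875003   0.         313.78637145]
 [  0.         363.45875003 245.7902663 ]
 [  0.           0.           1.        ]]
[[310.83840801 281.64850632]
 [311.2061789  221.0402918 ]
 [311.96967073  27.43998984]]
```

View pics/w1.png

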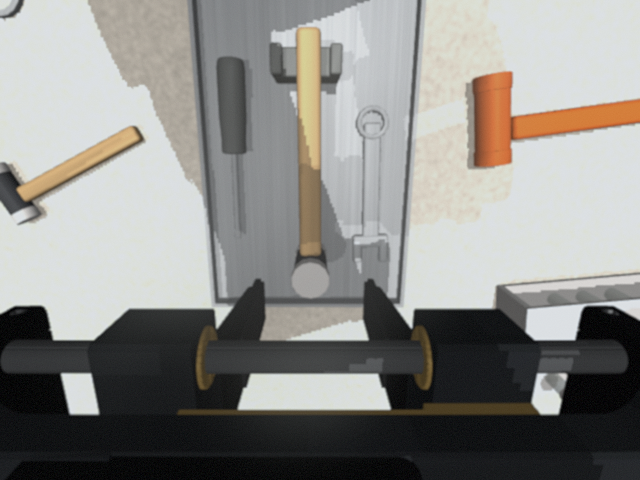

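The wrist view shows the mallet head's top face at (311,279) and the handle end at (309,28). It is lined up between the fingers and matches the estimate to within 2 mm, so I'll descend.

Request:
carry_out --pt "0.06 0 -0.6 0" --pt "0 0 -0.8 0" --pt "0 0 -0.8 0" --pt "0 0 -0.6 0" --pt "0 0 0 0"

```text
t: 2.85
eef_pos: [626.1, 275.1, 70.6]
tcp_rot: [-3.139, -0.007, 3.139]
ft_force: [-0.4, -0.5, 0.2]
opening: 0.523
grip_force: 0.0
```

Request:
carry_out --pt "0 0 -0.4 0" --pt "0 0 -0.27 0" --pt "0 0 -0.1 0" --pt "0 0 0 0" --pt "0 0 0 0"

```text
t: 3.35
eef_pos: [628.5, 276.2, 37.2]
tcp_rot: [3.141, 0.001, 3.141]
ft_force: [0.0, 0.2, 0.5]
opening: 0.521
grip_force: 0.0
```

Request:
carry_out --pt "0 0 0 0" --pt "0 0 0 0" --pt "0 0 0 0" --pt "0 0 0 0" --pt "0 0 0 0" --fingers 1

```text
t: 3.85
eef_pos: [628.0, 275.9, 36.2]
tcp_rot: [-3.142, -0.0, -3.142]
ft_force: [-0.5, -1.7, 1.3]
opening: 0.21
grip_force: 30.0
```

Request:
carry_out --pt "0 0 0 0" --pt "0 0 0 0" --pt "0 0 0 0" --pt "0 0 0 0" --pt "0 0 0 0"

```text
t: 4.35
eef_pos: [628.1, 275.9, 36.3]
tcp_rot: [-3.142, 0.0, -3.142]
ft_force: [-1.0, -3.1, 2.8]
opening: 0.204
grip_force: 30.0
```

Request:
carry_out --pt "0 0 0.2 0" --pt "0 0 0.4 0" --pt "0 0 0.6 0" --pt "0 0 0.6 0" --pt "0 0 0.6 0"

```text
t: 4.85
eef_pos: [627.7, 276.2, 157.4]
tcp_rot: [3.141, -0.001, -3.142]
ft_force: [0.4, -0.0, -3.8]
opening: 0.207
grip_force: 30.0
```

Request:
carry_out --pt "0 0 0.6 0" --pt "0 0 0.6 0" --pt "0 0 0.4 0" --pt "0 0 0.2 0" --pt "0 0 0 0"

```text
t: 5.35
eef_pos: [628.1, 276.2, 247.2]
tcp_rot: [3.141, 0.002, -3.141]
ft_force: [0.4, 0.6, -4.2]
opening: 0.208
grip_force: 30.0
```

```bash
python3 - <<'E'
from h import *
s=env.state();print(s["t"],s["eef_pos"],s["tcp_rot"],s["ft_force"],s["moment"])
k=env.calibration("wrist");im=env.read_camera("wrist");k2=env.calibration("scene");im2=env.read_camera("scene")
dz=s["eef_pos"][2]-36.3
m=[664,276,0.01];P=place(m,[[0,0,86+dz],[-205,0,65+dz],[0,0,4+dz]])
a=proj(k,P);b=proj(k2,P);print(a,b)
for i,p in((im,a),(im2,b)): print()
o=im2[:, :, ::-1][150:400,260:480].copy()
for p in b:cv2.circle(o,(int(p[0])-260,int(p[1])-150),2,(0,0,255),1)
o=cv2.resize(o,None,fx=2,fy=2)
w=im[:,:,::-1].copy()
for p in a:cv2.circle(w,(int(p[0]),int(p[1])),3,(0,0,255),1)
w=cv2.resize(w[:400,180:460],(350,500))
cv2.imwrite("pics/g1.png",np.hstack([o,w]))
E
```

```text
5.35 [628.13997981 276.23661873 247.2475101 ] [ 3.14079921e+00  1.59634267e-03 -3.14148691e+00] [ 0.39743307  0.61505851 -4.15742744] [0.07811281 0.02671441 0.02887684]
[[ 311.68401787  430.88126187]
 [ 304.23553259 -166.5545665 ]
 [ 312.29213426  330.51096291]] [[375.90613332 299.46910103]
 [460.04676059 251.84281641]
 [371.10500609 326.82041602]]
```

View pics/g1.png

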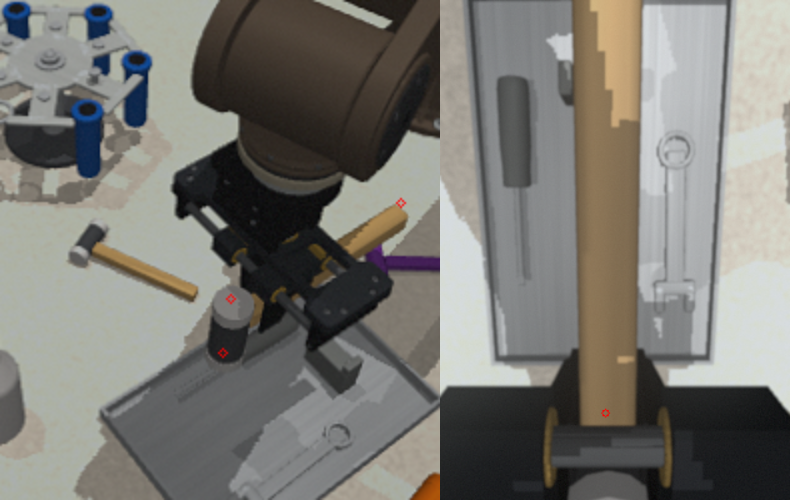

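The mallet is held and roughly level: head top at about (232,305) in the left half, handle end at about (405,212). It sits slightly lower than predicted, by a few pixels. I'll move over the pin and check again there.

Request:
carry_out --pt "-0.07 -0.2 0 -0.3" --pt "-0.14 -0.4 0 -0.6" --pt "-0.2 -0.6 0 -0.9" --pt "-0.2 -0.6 0 -0.9" --pt "-0.2 -0.6 0 -0.9"

```text
t: 5.95
eef_pos: [586.4, 154.4, 245.0]
tcp_rot: [-3.141, -0.002, 2.759]
ft_force: [-0.9, -0.0, -3.0]
opening: 0.209
grip_force: 30.0
```

Request:
carry_out --pt "-0.236 -0.68 0 -0.84" --pt "-0.236 -0.68 0 -0.84" --pt "-0.236 -0.68 0 -0.84" --pt "-0.236 -0.68 0 -0.84" --pt "-0.236 -0.68 0 -0.84"

```text
t: 6.45
eef_pos: [527.1, -15.6, 245.4]
tcp_rot: [-3.141, -0.001, 2.32]
ft_force: [0.4, -0.4, -2.8]
opening: 0.211
grip_force: 30.0
```

Request:
carry_out --pt "-0.2 -0.6 0 -0.9" --pt "-0.2 -0.6 0 -0.9" --pt "-0.2 -0.6 0 -0.9" --pt "-0.14 -0.44 0 -0.6" --pt "-0.07 -0.2 0 -0.3"

```text
t: 6.95
eef_pos: [486.7, -137.7, 245.5]
tcp_rot: [-3.141, -0.001, 1.943]
ft_force: [0.2, -0.5, -3.5]
opening: 0.21
grip_force: 30.0
```

Request:
carry_out --pt "0 0 0 0" --pt "0 0 0 0" --pt "0 0 0 0" --pt "0 0 0 0" --pt "0 0 0 0"

```text
t: 7.45
eef_pos: [488.2, -135.4, 246.1]
tcp_rot: [3.142, -0.0, 1.949]
ft_force: [-0.3, -0.5, -3.5]
opening: 0.212
grip_force: 30.0
```

```bash
python3 - <<'E'
from h import *
s=env.state();e=s["eef_pos"];yaw=s["tcp_rot"][2]-np.pi;print(s["t"],e,s["tcp_rot"],s["ft_force"])
O=[]
for c,(x0,y0) in(("scene",(200,90)),("side",(215,200))):
    k=env.calibration(c);im=env.read_camera(c)[:,:,::-1].copy()
    L=np.array([[36,0,e[2]+50],[-169,0,e[2]+29],[36,0,e[2]-32],[36,-17,e[2]-32],[36,17,e[2]-32]])
    P=np.vstack([place([e[0],e[1],yaw],L),[499.8,-165.9,148]])
    a=proj(k,P);print(c,np.round(a,1).tolist())
    o=cv2.resize(im[y0:y0+200,x0:x0+133],None,fx=3,fy=3,interpolation=cv2.INTER_CUBIC)
    for p in a:cv2.circle(o,(int((p[0]-x0+.5)*3),int((p[1]-y0+.5)*3)),2,(0,0,255),-1)
    O.append(o)
cv2.imwrite("pics/p1.png",np.hstack(O))
E
```

```text
7.45 [ 488.17342489 -135.38030427  246.12028614] [ 3.14152099e+00 -5.91427599e-05  1.94903956e+00] [-0.34128073 -0.53901726 -3.47495827]
scene [[303.7, 133.7], [383.2, 172.6], [304.2, 162.4], [308.2, 158.8], [300.2, 166.2], [305.8, 183.9]]
side [[299.6, 251.2], [257.8, 196.4], [301.5, 278.9], [293.9, 282.1], [309.0, 275.8], [301.9, 297.9]]
```

View pics/p1.png

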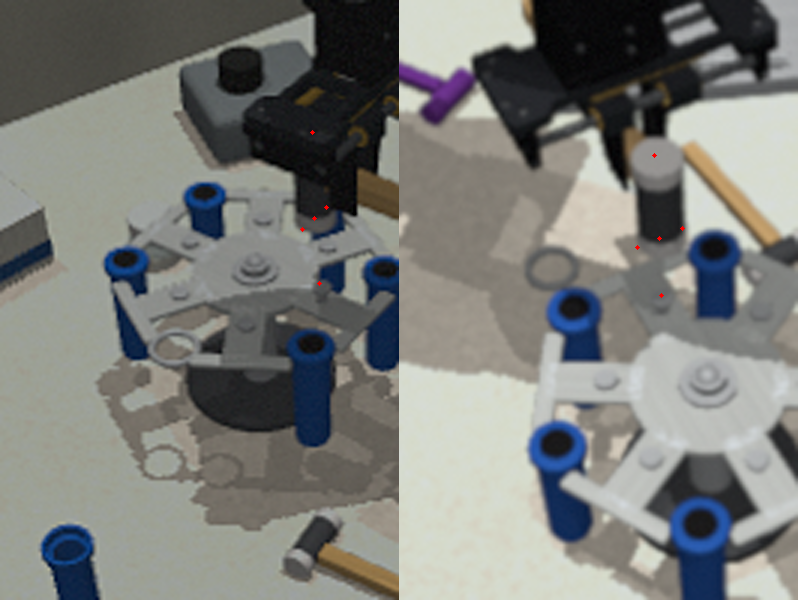

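The side view shows the head (crop (658,160)) above the proud pin (661,295). The scene view puts the pin at (323,286). Both agree with the model, so I'll strike.

Request:
carry_out --pt "0.03 -0.09 0 0" --pt "0 0 -0.35 0" --pt "0 0 -0.4 0" --pt "0 0 -0.4 0" --pt "0 0 -0.41 0"

```text
t: 8.05
eef_pos: [489.8, -140.8, 167.8]
tcp_rot: [3.141, 0.001, 1.948]
ft_force: [-1.3, 2.0, 4.8]
opening: 0.208
grip_force: 30.0
```

Request:
carry_out --pt "0 0 0 0" --pt "0 0 0.3 0" --pt "0 0 0.4 0" --pt "0 0 0.4 0" --pt "0 0 0.46 0"

```text
t: 8.55
eef_pos: [489.4, -140.7, 247.3]
tcp_rot: [-3.141, -0.0, 1.948]
ft_force: [-0.7, -0.1, -2.3]
opening: 0.207
grip_force: 30.0
```

```bash
cat > chk.py <<'E'
from h import *
import sys
s=env.state();e=s["eef_pos"];yaw=s["tcp_rot"][2]-np.pi;print(s["t"],e,s["tcp_rot"],s["ft_force"],s["opening"])
O=[]
for c,(x0,y0) in(("scene",(265,110)),("side",(265,215))):
    k=env.calibration(c);im=env.read_camera(c)[:,:,::-1].copy()
    L=np.array([[36,0,e[2]+50],[36,0,e[2]-32],[36,-17,e[2]-32],[36,17,e[2]-32]])
    P=np.vstack([place([e[0],e[1],yaw],L),[499.8,-165.9,134]])
    a=proj(k,P)
    o=cv2.resize(im[y0:y0+100,x0:x0+66],None,fx=6,fy=6,interpolation=cv2.INTER_CUBIC)
    for p in a:cv2.circle(o,(int((p[0]-x0+.5)*6),int((p[1]-y0+.5)*6)),1,(0,0,255),-1)
    O.append(o)
cv2.imwrite(sys.argv[1],np.hstack(O))
E
python3 chk.py pics/p2.png
```

```text
8.55 [ 489.44304414 -140.66433224  247.30011306] [-3.14143283e+00 -1.10273439e-04  1.94775705e+00] [-0.71202702 -0.11593355 -2.28140965] 0.20741690200234814
```

View pics/p2.png

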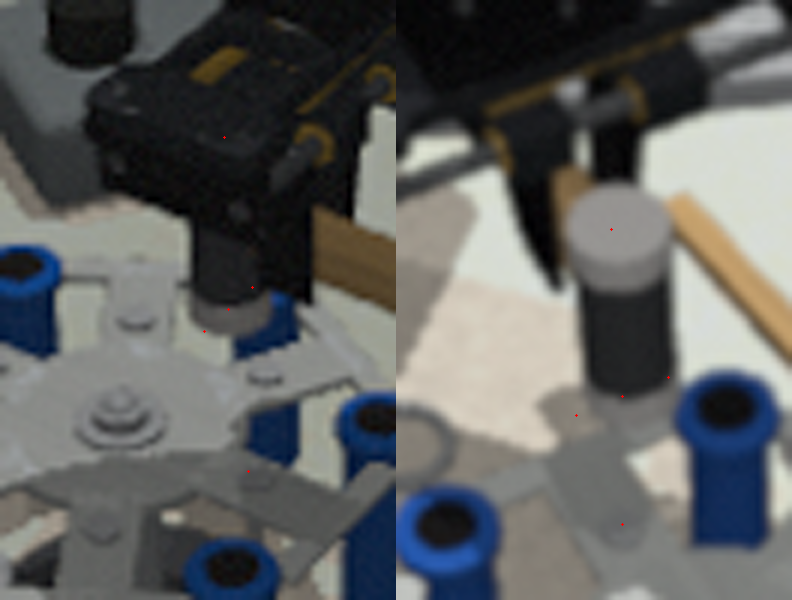

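The pin is now nearly flush: scene crop (257,480), looking much like its neighbours. The 8 N at the bottom suggests it hasn't bottomed out yet, so I'll strike again a little deeper.

Request:
carry_out --pt "0 0 -0.36 0" --pt "0 0 -0.4 0" --pt "0 0 -0.4 0" --pt "0 0 -0.46 0" --pt "0 0 0 0"

```text
t: 9.15
eef_pos: [488.8, -140.1, 162.7]
tcp_rot: [-3.14, -0.002, 1.948]
ft_force: [0.2, -0.3, -2.8]
opening: 0.212
grip_force: 30.0
```

Request:
carry_out --pt "0 0 0.3 0" --pt "0 0 0.3 0" --pt "0 0 -0.3 0" --pt "0 0 -0.36 0" --pt "0 0 0 0"

```text
t: 9.65
eef_pos: [489.3, -140.3, 161.0]
tcp_rot: [-3.141, -0.001, 1.948]
ft_force: [-0.1, 1.0, -2.6]
opening: 0.209
grip_force: 30.0
```

Request:
carry_out --pt "0 0 0 0" --pt "0 0 0 0" --pt "0 0 0 0" --pt "0 0 0 0" --pt "0 0 0 0"

```text
t: 10.15
eef_pos: [489.5, -140.5, 162.3]
tcp_rot: [3.141, 0.0, 1.948]
ft_force: [0.9, 0.6, -2.9]
opening: 0.209
grip_force: 30.0
```

Request:
carry_out --pt "0 0 0.4 0" --pt "0 0 0.4 0" --pt "0 0 -0.4 0" --pt "0 0 -0.46 0" --pt "0 0 0 0"

```text
t: 10.65
eef_pos: [489.3, -140.1, 158.0]
tcp_rot: [-3.141, -0.001, 1.948]
ft_force: [0.6, -0.3, -3.3]
opening: 0.208
grip_force: 30.0
```

Request:
carry_out --pt "0 0 0 0" --pt "0 0 0 0" --pt "0 0 0 0" --pt "0 0 0 0" --pt "0 0 0 0"

```text
t: 11.15
eef_pos: [489.5, -140.5, 159.4]
tcp_rot: [3.141, 0.0, 1.948]
ft_force: [-0.6, 0.5, -4.6]
opening: 0.207
grip_force: 30.0
```

```bash
python3 chk.py pics/p3.png
```

```text
11.15 [ 489.520012   -140.51385657  159.35371373] [3.14134820e+00 1.65878810e-04 1.94773248e+00] [-0.56963997  0.54564279 -4.64734669] 0.20656795141756068
```

View pics/p3.png

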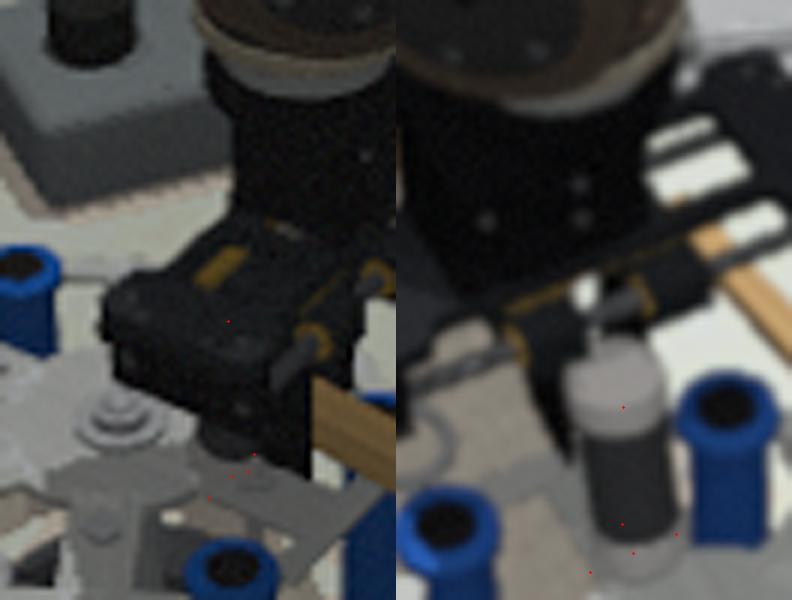

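The view shows the mallet has swivelled nose-up in the pads: head top at (615,375) against a predicted (623,407). It was probably stopped by a seated pin. Lowering it onto cradle and floor will level it again, so I'll return to the tray and check the pin from there.

Request:
carry_out --pt "0 0 0.3 0" --pt "0 0 0.5 0" --pt "0 0 0.5 0" --pt "0 0 0.4 0" --pt "0 0 0.2 0"

```text
t: 11.75
eef_pos: [489.8, -140.6, 255.8]
tcp_rot: [3.14, 0.002, 1.948]
ft_force: [0.3, -0.1, -3.0]
opening: 0.208
grip_force: 30.0
```

Request:
carry_out --pt "0.07 0.2 0 0.3" --pt "0.14 0.4 0 0.6" --pt "0.2 0.6 0 0.9" --pt "0.2 0.6 0 0.9" --pt "0.2 0.6 0 0.9"

```text
t: 12.25
eef_pos: [529.9, -18.6, 252.8]
tcp_rot: [-3.141, -0.002, 2.33]
ft_force: [0.1, -0.4, -2.9]
opening: 0.21
grip_force: 30.0
```

Request:
carry_out --pt "0.23 0.69 0 0.84" --pt "0.23 0.69 0 0.84" --pt "0.23 0.69 0 0.84" --pt "0.23 0.69 0 0.84" --pt "0.23 0.69 0 0.84"

```text
t: 12.75
eef_pos: [587.2, 154.3, 252.5]
tcp_rot: [-3.141, -0.002, 2.77]
ft_force: [0.9, -0.8, -2.5]
opening: 0.206
grip_force: 30.0
```

Request:
carry_out --pt "0.2 0.6 0 0.9" --pt "0.2 0.6 0 0.9" --pt "0.2 0.6 0 0.9" --pt "0.14 0.44 0 0.6" --pt "0.07 0.24 0 0.3"

```text
t: 13.25
eef_pos: [627.5, 278.4, 252.0]
tcp_rot: [-3.141, -0.002, -3.137]
ft_force: [-0.7, -0.4, -2.1]
opening: 0.208
grip_force: 30.0
```

```bash
python3 - <<'E'
from h import *
s=env.state();print(s["t"],s["eef_pos"],s["tcp_rot"])
O=[]
for c,(x0,y0) in(("scene",(220,160)),("side",(265,280))):
    im=env.read_camera(c)[:,:,::-1];cv2.imwrite(f"pics/{c}_f.png",im)
    O.append(cv2.resize(im[y0:y0+85,x0:x0+112],None,fx=3.5,fy=3.5,interpolation=cv2.INTER_CUBIC))
im=cv2.imread("pics/scene_f.png");O2=[cv2.resize(im[y:y+85,x:x+112],None,fx=3.5,fy=3.5,interpolation=cv2.INTER_CUBIC) for x,y in((350,250),(350,200))]
cv2.imwrite("pics/f1.png",np.vstack([np.hstack(O),np.hstack(O2)]))
E
```

```text
13.25 [627.54386565 278.39524798 251.99569357] [-3.14116345e+00 -2.45214923e-03 -3.13681793e+00]
```

View pics/f1.png

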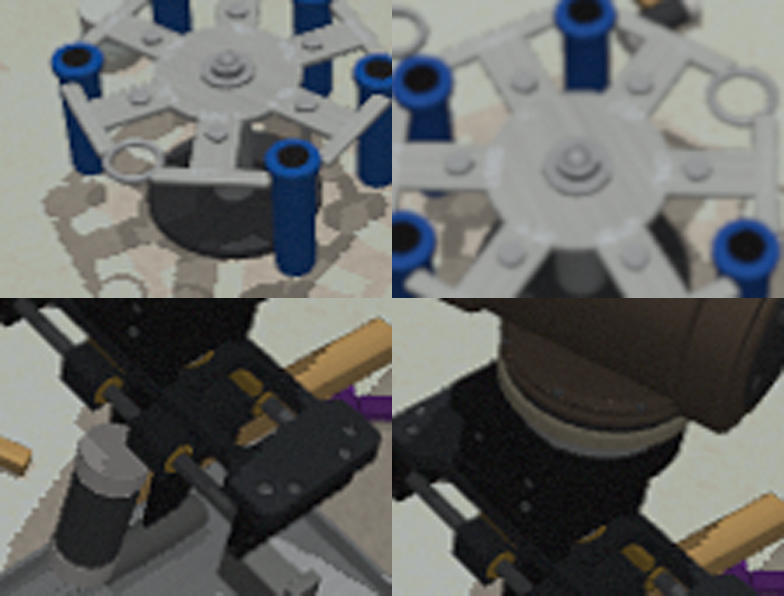

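```bash
cat > pm.py <<'E'
from h import *
F=8;h=6
A=[[70*np.cos(k*np.pi/3),70*np.sin(k*np.pi/3),133] for k in range(6)]
for c in("side","scene"):
    k=env.calibration(c)
    ims=[env.read_camera(c).astype(np.float32).mean(2) for _ in range(4)]
    g=cv2.resize(np.mean(ims,0),None,fx=F,fy=F,interpolation=cv2.INTER_CUBIC)
    p0=proj(k,place([525.72,-230.92,1.9503],A));pos=p0.copy()
    patch=lambda p,r:cv2.getRectSubPix(g,(int(2*r*F),int(2*r*F)),((p[0]+.5)*F-.5,(p[1]+.5)*F-.5))
    for it in range(8):
        new=[]
        for i in range(6):
            others=[patch(pos[j],h) for j in range(6) if j not in(0,i)]
            t=np.mean([(o-o.mean())/o.std() for o in others],0).astype(np.float32)
            R=cv2.matchTemplate(patch(pos[i],h+2),t,cv2.TM_CCOEFF_NORMED)
            y,x=np.unravel_index(R.argmax(),R.shape);new.append(np.r_[pos[i]+[(x-2*F)/F,(y-2*F)/F],R.max()])
        pos=.5*pos+.5*np.array(new)[:,:2]
    print(c,"score",np.round(np.array(new)[:,2],2))
    up=(proj(k,place([525.72,-230.92,1.9503],np.array(A)+[0,0,10]))-p0)/10
    for i in range(6):
        J=[j for j in range(6) if j not in(0,i)]
        f=lambda q:(proj(k,place(q,A))-pos)
        r=least_squares(lambda q:f(q)[J].ravel(),[525.7,-230.9,1.95]);d=-f(r.x)[i]
        print(i,np.round(d,2),"height mm",round(float(d@up[i]/(up[i]@up[i])),1))
E
python3 pm.py
```

```text
side score [0.9  0.89 0.63 0.58 0.8  0.83]
0 [ 0.18 -0.18] height mm 0.6
1 [ 0.32 -0.13] height mm 0.3
2 [0.53 0.18] height mm -0.8
3 [-0.51  0.25] height mm -0.9
4 [-0.18  0.24] height mm -0.9
5 [-0.27 -0.46] height mm 1.6
scene score [0.42 0.3  0.44 0.24 0.47 0.45]
0 [-1.08  1.9 ] height mm -6.2
1 [-4.94 -4.19] height mm 14.1
2 [3.99 1.36] height mm -5.3
3 [1.67 0.04] height mm -0.7
4 [0.15 0.05] height mm -0.2
5 [-0.61  1.88] height mm -6.1
```

In the side camera the pin matches the five home pins: 0.6 mm high, with about 1 mm of scatter (view crop (522,80) looks flush). I'll level the mallet in the tray, regrip nearer the head, and give one confirming blow.

Request:
carry_out --pt "0 0 -0.5 0" --pt "0 0 -0.7 0" --pt "0 0 -0.7 0" --pt "0 0 -0.6 0" --pt "0 0 -0.4 0"

```text
t: 14.25
eef_pos: [627.4, 275.4, 107.0]
tcp_rot: [-3.141, -0.002, 3.141]
ft_force: [0.1, -0.1, -3.3]
opening: 0.205
grip_force: 30.0
```

Request:
carry_out --pt "0 0 -0.3 0" --pt "0 0 -0.3 0" --pt "0 0 -0.3 0" --pt "0 0 -0.3 0" --pt "0 0 -0.24 0"

```text
t: 14.75
eef_pos: [628.2, 276.1, 36.4]
tcp_rot: [3.141, 0.001, 3.142]
ft_force: [0.8, 0.7, 0.0]
opening: 0.211
grip_force: 30.0
```

Request:
carry_out --pt "0 0 0 0" --pt "0 0 0 0" --pt "0 0 0 0" --pt "0 0 0 0" --pt "0 0 0 0"

```text
t: 15.25
eef_pos: [628.2, 276.1, 37.6]
tcp_rot: [3.141, 0.001, 3.142]
ft_force: [-0.5, 0.5, -4.1]
opening: 0.211
grip_force: 30.0
```

Request:
carry_out --pt "0 0 0 0" --pt "0 0 0 0" --pt "0 0 0 0" --pt "0 0 0 0" --pt "0 0 0 0" --fingers 0.2

```text
t: 15.75
eef_pos: [628.1, 276.0, 37.2]
tcp_rot: [3.141, 0.0, 3.142]
ft_force: [0.2, 0.3, -1.0]
opening: 0.396
grip_force: 0.0
```

Request:
carry_out --pt "0.06 0 0 0" --pt "0 0 0 0" --pt "0 0 0 0" --pt "0 0 0 0" --pt "0 0 0 0"

```text
t: 16.25
eef_pos: [631.0, 276.0, 37.1]
tcp_rot: [3.142, -0.0, 3.142]
ft_force: [-0.2, -0.2, -0.5]
opening: 0.4
grip_force: 0.0
```

Request:
carry_out --pt "0 0 0 0" --pt "0 0 0 0" --pt "0 0 0 0" --pt "0 0 0 0" --pt "0 0 0 0" --fingers 1

```text
t: 16.75
eef_pos: [631.0, 276.0, 37.1]
tcp_rot: [3.142, -0.0, -3.142]
ft_force: [-0.5, -0.6, -0.1]
opening: 0.207
grip_force: 30.0
```

Request:
carry_out --pt "0 0 0.2 0" --pt "0 0 0.4 0" --pt "0 0 0.6 0" --pt "0 0 0.6 0" --pt "0 0 0.6 0"

```text
t: 17.25
eef_pos: [630.7, 275.9, 158.6]
tcp_rot: [-3.141, -0.001, -3.142]
ft_force: [-0.3, 0.3, -3.3]
opening: 0.209
grip_force: 30.0
```

Request:
carry_out --pt "0 0 0.6 0" --pt "0 0 0.6 0" --pt "0 0 0.4 0" --pt "0 0 0.2 0" --pt "0 0 0 0"

```text
t: 17.75
eef_pos: [631.1, 276.1, 248.4]
tcp_rot: [3.141, 0.002, -3.142]
ft_force: [0.9, -0.1, -3.9]
opening: 0.209
grip_force: 30.0
```

```bash
python3 - <<'E'
from h import *
# numeric check of held mallet: white top face centre (scene) vs lift prediction, and handle end
s=env.state();e=s["eef_pos"];print(s["t"],e,s["ft_force"],s["moment"])
k=env.calibration("scene");im=env.read_camera("scene")
def blobs(im,x0,x1,y0,y1):
    hsv=cv2.cvtColor(im,cv2.COLOR_RGB2HSV)[y0:y1,x0:x1]
    wood=cv2.inRange(hsv,(12,80,90),(28,255,255))
    n,l,st,ce=cv2.connectedComponentsWithStats(wood)
    for i in range(1,n):
        if st[i,4]>25:
            ys,xs=np.where(l==i);p=np.c_[xs+x0,ys+y0];print("wood",st[i,4],"rightmost",p[p[:,0].argmax()],"top",p[p[:,1].argmin()],"c",np.round(ce[i]+[x0,y0]))
blobs(im,380,500,220,320)
for h in(32,33,36):
  pass
P=place([e[0],e[1],0],[[33,0,e[2]+49],[-172,0,e[2]+28],[-172,0,e[2]+6],[33,0,e[2]-33]]);print(np.round(proj(k,P),1).tolist())
old=cv2.imread("pics/scene_f.png")[:,:,::-1].copy();blobs(old,380,500,220,320)
# head: darkness rows at column band
b=proj(k,P)
g=im.mean(2);c=int(b[[0,3],0].mean())
print("col",c,[int(v) for v in g[270:345:2,c-2:c+3].mean(1)])
E
```

```text
17.75 [631.13001378 276.07339192 248.44587722] [ 0.89739532 -0.14904092 -3.93961364] [ 0.10793797 -0.02828418  0.00409464]
wood 447 rightmost [465 256] top [458 251] c [447. 265.]
wood 30 rightmost [424 288] top [422 284] c [419. 288.]
[[375.9, 299.4], [460.9, 252.4], [458.1, 260.2], [371.1, 326.7]]
wood 360 rightmost [464 261] top [456 256] c [449. 267.]
wood 30 rightmost [427 286] top [424 284] c [422. 288.]
col 373 [28, 29, 27, 23, 30, 32, 60, 127, 124, 148, 168, 128, 103, 111, 120, 122, 122, 121, 101, 88, 75, 30, 34, 33, 33, 34, 32, 33, 32, 32, 89, 91, 88, 92, 99, 99, 99, 100]
```

The mallet is level again. Now back to the pin for the confirming blow.

Request:
carry_out --pt "-0.07 -0.2 0 -0.3" --pt "-0.14 -0.4 0 -0.6" --pt "-0.2 -0.6 0 -0.9" --pt "-0.2 -0.6 0 -0.9" --pt "-0.2 -0.6 0 -0.9"

```text
t: 18.3
eef_pos: [589.2, 154.4, 245.8]
tcp_rot: [-3.14, -0.002, 2.759]
ft_force: [-0.2, -0.7, -2.4]
opening: 0.205
grip_force: 30.0
```

Request:
carry_out --pt "-0.236 -0.69 0 -0.84" --pt "-0.236 -0.69 0 -0.84" --pt "-0.236 -0.69 0 -0.84" --pt "-0.236 -0.69 0 -0.84" --pt "-0.236 -0.69 0 -0.84"

```text
t: 18.8
eef_pos: [529.9, -18.1, 246.1]
tcp_rot: [-3.14, -0.001, 2.32]
ft_force: [0.1, 0.4, -3.7]
opening: 0.208
grip_force: 30.0
```

Request:
carry_out --pt "-0.2 -0.62 0 -0.9" --pt "-0.2 -0.62 0 -0.9" --pt "-0.2 -0.62 0 -0.9" --pt "-0.14 -0.46 0 -0.6" --pt "-0.07 -0.22 0 -0.3"

```text
t: 19.3
eef_pos: [489.6, -145.2, 246.3]
tcp_rot: [-3.14, -0.001, 1.943]
ft_force: [0.8, -0.2, -3.8]
opening: 0.204
grip_force: 30.0
```

Request:
carry_out --pt "0 0 0 0" --pt "0 0 0 0" --pt "0 0 0 0" --pt "0 0 0 0" --pt "0 0 -0.2 0"

```text
t: 19.8
eef_pos: [491.7, -143.0, 237.7]
tcp_rot: [3.14, 0.002, 1.949]
ft_force: [0.0, -0.8, -2.7]
opening: 0.207
grip_force: 30.0
```

Request:
carry_out --pt "0 0 -0.5 0" --pt "0 0 -0.5 0" --pt "0 0 -0.44 0" --pt "0 0 0 0" --pt "0 0 0 0"

```text
t: 20.3
eef_pos: [490.9, -143.1, 164.4]
tcp_rot: [-3.141, -0.001, 1.948]
ft_force: [-0.2, 0.0, -2.2]
opening: 0.211
grip_force: 30.3
```

Request:
carry_out --pt "0 0 0.3 0" --pt "0 0 0.5 0" --pt "0 0 0.5 0" --pt "0 0 0.4 0" --pt "0 0 0.1 0"

```text
t: 20.8
eef_pos: [491.6, -143.6, 257.2]
tcp_rot: [3.139, 0.003, 1.948]
ft_force: [0.7, 0.6, -4.1]
opening: 0.207
grip_force: 30.3
```

Request:
carry_out --pt "0.07 0.2 0 0.3" --pt "0.14 0.4 0 0.6" --pt "0.2 0.6 0 0.9" --pt "0.2 0.6 0 0.9" --pt "0.2 0.6 0 0.9"

```text
t: 21.3
eef_pos: [531.4, -21.6, 253.7]
tcp_rot: [-3.141, -0.002, 2.33]
ft_force: [0.3, -0.2, -3.3]
opening: 0.209
grip_force: 30.3
```

Request:
carry_out --pt "0.236 0.69 0 0.84" --pt "0.236 0.69 0 0.84" --pt "0.236 0.69 0 0.84" --pt "0.236 0.69 0 0.84" --pt "0.236 0.69 0 0.84"

```text
t: 21.8
eef_pos: [590.2, 151.3, 253.4]
tcp_rot: [-3.141, -0.002, 2.77]
ft_force: [0.3, -0.1, -3.6]
opening: 0.208
grip_force: 30.3
```

Request:
carry_out --pt "0.2 0.62 0 0.9" --pt "0.2 0.62 0 0.9" --pt "0.2 0.62 0 0.9" --pt "0.14 0.46 0 0.6" --pt "0.07 0.22 0 0.3"

```text
t: 22.3
eef_pos: [630.5, 278.6, 252.8]
tcp_rot: [-3.141, -0.003, -3.137]
ft_force: [-0.1, 0.3, -2.0]
opening: 0.207
grip_force: 30.3
```

```bash
python3 pm.py | head -7; python3 -c "
from h import *
s=env.state();e=s['eef_pos'];print(s['t'],e)
im=env.read_camera('scene');hsv=cv2.cvtColor(im,cv2.COLOR_RGB2HSV)
w=cv2.inRange(hsv,(12,80,90),(28,255,255))[220:320,430:500];y,x=np.where(w);print('top',x[y.argmin()]+430,y.min()+220,'right',x.max()+430,y[x.argmax()]+220)
print(proj(env.calibration('scene'),place([e[0],e[1],0],[[-172,0,e[2]+28],[-172,0,e[2]+6]])))"
```

```text
side score [0.89 0.89 0.63 0.58 0.8  0.83]
0 [ 0.18 -0.18] height mm 0.6
1 [ 0.32 -0.13] height mm 0.3
2 [0.53 0.18] height mm -0.8
3 [-0.51  0.25] height mm -0.9
4 [-0.18  0.24] height mm -0.9
5 [-0.27 -0.46] height mm 1.6
22.7 [630.99986468 275.0259882  255.36653594]
top 459 250 right 465 254
[[461.44271046 249.50861313]
 [458.63491882 257.40385461]]
```

The pin didn't move under the second set of blows and reads level with the others, so it is home. I'll put the mallet back.

Request:
carry_out --pt "0 0 -0.5 0" --pt "0 0 -0.7 0" --pt "0 0 -0.7 0" --pt "0 0 -0.6 0" --pt "0 0 -0.4 0"

```text
t: 23.25
eef_pos: [630.4, 275.2, 108.1]
tcp_rot: [-3.141, -0.002, 3.141]
ft_force: [-0.1, -0.2, -3.5]
opening: 0.209
grip_force: 30.2
```

Request:
carry_out --pt "0 0 -0.3 0" --pt "0 0 -0.3 0" --pt "0 0 -0.3 0" --pt "0 0 -0.3 0" --pt "0 0 -0.26 0"

```text
t: 23.75
eef_pos: [631.2, 276.0, 36.3]
tcp_rot: [3.141, 0.0, 3.142]
ft_force: [1.0, -0.2, -1.2]
opening: 0.209
grip_force: 30.0
```

Request:
carry_out --pt "0 0 0 0" --pt "0 0 0 0" --pt "0 0 0 0" --pt "0 0 0 0" --pt "0 0 0 0"

```text
t: 24.25
eef_pos: [631.2, 276.1, 37.7]
tcp_rot: [3.141, 0.001, -3.142]
ft_force: [0.0, 0.5, -4.1]
opening: 0.209
grip_force: 30.0
```

Request:
carry_out --pt "0 0 0 0" --pt "0 0 0 0" --pt "0 0 0 0" --pt "0 0 0 0" --pt "0 0 0 0" --fingers 0

```text
t: 24.75
eef_pos: [631.1, 276.1, 37.3]
tcp_rot: [3.141, 0.0, -3.142]
ft_force: [0.4, 0.7, 0.2]
opening: 0.493
grip_force: 0.0
```

Request:
carry_out --pt "0 0 0.2 0" --pt "0 0 0.5 0" --pt "0 0 0.9 0" --pt "0 0 0.9 0" --pt "0 0 0.9 0"

```text
t: 25.25
eef_pos: [630.8, 275.9, 209.8]
tcp_rot: [3.141, 0.0, 3.142]
ft_force: [0.3, -0.6, 0.8]
opening: 0.503
grip_force: 0.0
```

Request:
carry_out --pt "-0.4 -0.8 0 0" --pt "-0.4 -0.8 0 0" --pt "-0.4 -0.8 0 0" --pt "-0.4 -0.8 0 0" --pt "0 0 0 0"

```text
t: 25.75
eef_pos: [549.1, 112.7, 208.3]
tcp_rot: [-3.141, -0.0, 3.139]
ft_force: [1.3, 1.0, 0.8]
opening: 0.498
grip_force: 0.0
```

```bash
python3 - <<'E'
from h import *
s=env.state();print(s["t"],s["eef_pos"],s["opening"])
im=env.read_camera("scene");old=cv2.imread("pics/scene0.png")[:,:,::-1].copy()
def feats(im):
    hsv=cv2.cvtColor(im,cv2.COLOR_RGB2HSV)[290:400,340:450]
    w=cv2.inRange(hsv,(12,80,60),(28,255,255));n,l,st,ce=cv2.connectedComponentsWithStats(w);i=1+st[1:,4].argmax()
    y,x=np.where(l==i);print("handle",st[i,4],ce[i]+[340,290],"right",x.max()+340,y[x.argmax()]+290,"top",y.min()+290,"left",x.min()+340)
feats(old);feats(im)
T=old.mean(2).astype(np.float32)[350:386,350:380];S=im.mean(2).astype(np.float32)[335:401,335:395]
R=cv2.matchTemplate(S,T,cv2.TM_CCOEFF_NORMED);y,x=np.unravel_index(R.argmax(),R.shape);print("head shift px",x-15,y-15,R.max())
print("tray diff",np.abs(im.astype(int)-old)[290:430,315:475].mean())
E
```

```text
25.75 [549.07961026 112.68804518 208.34255421] 0.49755097407899884
handle 862 [404.3712297  341.15197216] right 438 319 top 315 left 372
handle 857 [407.95682614 340.21586931] right 442 319 top 314 left 376
head shift px 3 -1 0.97285086
tray diff 11.896309523809524
```

```bash
python3 -c "
from cell import env
print(env.job_done())"
```

```text
the job is handed in; nothing more can be done
None
```

I handed the job in at about 26 s: the proud pin was struck down and reads level with the other five (about 0.6 mm high, ±1 mm by camera). The mallet is back on its rest, about 7 mm from where it started, released and with the hand clear; no verdict was returned.

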